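# Pin the swing fence and hold it square

## Task

Push the headed pin from its parking block down through the aligned fork and lug holes of the squaring jig until its head seats on the fork, and leave it there. Then pick up the aluminium bench square by its rib, lay it flat on the jig's base plate and press its outer corner into the corner between the fixed fence and the sprung swing fence until both outer faces lie flush on the fences and the swing fence stands at a right angle. Finish while still gripping the square and pressing it against both fences, and leave the other things on the bench alone.

Things in the scene. Friction and masses are not known exactly. Their poses are not given: they have to be found in the camera images.
- jig: squaring jig fixed to the bench: grey base plate 10 mm thick (x -140 to 36, y -40 to 142 mm), two aluminium fences, dark steel fork. Origin at bench level under the inside corner. Fixed fence: inner face in plane x = 0, looks to -x, runs along +y. Swing fence, when square: inner face in plane y = 0, looks to +y, runs along -x. The square belongs in the quadrant x < 0, y > 0. z up
- jig_corner (a point): the inside corner of the jig on top of its base plate (10 mm above the bench, straight above jig's origin); axes as jig
- fork_hole (a point): centre of the mouth of the upright hole in the fork, on the fork's top face, 41 mm above the bench, at x = 10, y = -16 mm in the jig's frame. The hole, 12.5 mm wide and 31 mm deep, passes through upper leaf, the swing fence's lug and lower leaf, always in line
- swing_fence (a joint): angle of the swing fence about the upright axis of fork_hole: 0 = at a right angle to the fixed fence, negative = closed in over the corner, positive = opened too far; -0.4 to 0.1 rad. A spring keeps it at -0.4 and shuts it again when let go; it pushes back with 0.5 Nm at -0.4 and 0.8 Nm at 0 (about 7 N at the end of the square's leg)
- pin: loose steel headed pin, upright, 50 g: shank 10 mm thick and 30 mm long with chamfered foot, then a flange 20 mm wide and 4 mm thick, then a dark round grip 16 mm wide and 24 mm tall (58 mm overall). Origin at the foot's centre, z up along the pin. At the start its flange rests on the parking block
- pin_shoulder (a point): centre of the underside of the pin's flange, 30 mm above its foot; when seated it lies on the fork's top face
- pin_block: fixed grey plastic parking block 46 x 46 x 36 mm with an upright hole 33 mm deep in the middle that holds the pin at the start; origin at the centre of its underside
- bench_square: loose L-shaped aluminium square lying flat, about 0.35 kg: legs 110 mm long outside, 22 mm wide, 14 mm thick, with an upright grip rib 16 mm thick, 56 mm long, top 44 mm above the underside. Origin on the underside at mid-rib. From the outer corner (34, -34 mm) the legs run along -x and +y. The rib runs along (1, 1): grip it across (1, -1). When home its axes are parallel to the jig's
- square_heel (a point): the square's outer corner, on its underside; axes as bench_square
- beaker_glass: bystander: small clear beaker, 57 mm wide, 70 mm tall
- autoclave_tape: bystander: roll of tan tape lying flat, 104 mm across, 25 mm tall
- tube_rack: bystander: yellow wire rack with two capped tubes, 52 x 86 x 122 mm
- forceps: bystander: steel forceps lying flat, 135 mm long
- marker_pen: bystander: marker pen lying flat, 135 mm long
- plastic_beaker: bystander: clear plastic beaker, 68 mm wide, 88 mm tall
- fixed_fence: the jig's fixed fence, an aluminium bar 12 x 128 x 26 mm on the base plate; its inner face is 128 mm long from y = 2 mm, its top 36 mm above the bench; origin and axes as jig
- swing_bar: the aluminium bar of the swing fence, 129 x 12 x 24 mm; origin on the pivot axis 10 mm above the bench, its inner face at y = 16 mm, from x = -16 to -145 mm in its own frame; its top 35.5 mm above the bench

How it is judged:
On the way:
1. the pin is pushed through fork and lug until its flange seats on the fork (z of pin_shoulder in the frame of fork_hole between -0.003 and 0.0025 m and horizontal distance between pin_shoulder and fork_hole below 0.004 m and angle between pin's own z axis and vertical below 0.09 rad), for 0.2 s.
At the end, for the whole second after the job is handed in: pin seated and released (2.5 mm in height, 4 mm sideways, 5 degrees); square flat on the base plate (6 mm), outer corner within 4 mm of the jig corner, square and swing fence each within 2 degrees of true; square at rest, gripped, and pressed on each fence with over 1 N (all of step 1 and contact force between the fingers and pin below 0.2 N and value of joint swing_fence between -0.035 and 0.035 rad and angle between the x axis of bench_square and the x axis of jig, either way round below 0.035 rad and angle between bench_square's own z axis and vertical below 0.06 rad and horizontal distance between square_heel and jig_corner below 0.004 m and z of square_heel in the frame of jig_corner below 0.006 m and contact force between bench_square and fixed_fence above 1 N and contact force between bench_square and swing_bar above 1 N and contact force between the fingers and bench_square above 1 N and linear speed of bench_square below 0.02 m/s); the arm keeps its last pose, push and grip.
It fails at once if a bystander is shoved more than 3 cm (distance of any of beaker_glass, autoclave_tape, tube_rack, forceps, marker_pen, plastic_beaker from where it was at the start of the episode above 0.03 m).
It also fails if it takes over 61 s, if anything falls off the work surface, if the arm or the gripper's body presses on something with over 40 N, if the wrist force passes 120 N, or if a joint passes its speed limit or range.

## Robot

A 6-joint arm with a two-finger parallel gripper is mounted at the origin on a cart in front of the work surface, level with it; the furniture and walls round the work are solid. World frame = base frame: x ahead of the robot, y to its left, z up, the work surface at z = 0. Lengths are in m, angles in rad, forces in N, time in s.
With the tool pointing down it reaches from about 0.4 to 0.825 m from the base axis. Payload 7 kg.
Tool frame: the origin (TCP) lies midway between the tips of the shut fingers; the grasp point (between the pads) lies 19 mm behind it; z points along the fingers, y is the line along which they close (so a half turn about z gives the same grasp; the last joint's range is limited). The gripper opens to 88 mm and grips with 3 to 60 N. Pads are 19 mm wide; open, the fingers measure 130 mm over their backs; the gripper's body (78 mm by 193 mm) begins 47 mm behind the grasp point.
Start: joints at [-0.98, 0.359, 0.012, 0, -1.224, -0.288], TCP at [0.201, -0.644, 0.227] pointing down, gripper open.
Joint ranges: [-3.07, 3.07], [-1.43, 2.12], [-1.02, 1.25], [-3.03, 1.67], [-3.05, -0], [-3.03, 3.03]. Speed limits (rad/s): [2.39, 2.39, 3.01, 3.14, 3.14, 3.14].

## Interface

Orientations are given as [roll, pitch, yaw] about the fixed x, y, z axes, in that order (R = Rz(yaw) Ry(pitch) Rx(roll)).
In Python, from station import arm gives the robot as it stands.
- The arm moves only by the tool servo_tool, never from a script. Its argument "deltas" is a list of rows, each a list of 7 numbers: the closure, from -1 (fully open) to 1 (shut), then the shift along the tool's x, y, z in mm, then the turn, a rotation vector about the tool's x, y, z in degrees. In form: [[gripper, x, y, z, ax, ay, az], ...]. A call has 1 to 20 rows; each row shifts and turns the commanded pose from where the row before left it, along the tool's axes as they then stand; what a row does not reach is not made up. A row lasts 1/12 s, in which the tool goes at most 41.7 mm and 7.16 degrees, less where a joint would pass 70% of its speed; a pose out of reach is approached as far as the arm can. A call is refused whole if a number of a shift passes 41.7 or a number of a turn 7.16, either way. A call with a gripper value outside its range is refused whole. The fingers move at their own pace and stop on an object; "squeeze" is the grip in N (left out, the last holds). Time passes only in rows, so rows that do not move let the fingers close. It gives the time, the measured TCP pose, the force, the opening and the grip force at its end, in the units of the state.
- arm.get_state(): the state, without advancing time (a new reading comes with each control period).
- arm.grab_frame(name): name is "side" or "top"; returns a dict with "color" (420x560x3 uint8, red, green, blue), "K" (3x3 intrinsics, pixels), "position" and "orientation" of the camera in the world. Camera axes: x right, y down, z forward; pixel columns grow to the right and rows downward; lengths in m; the calibration is good to about 2 mm. A picture is of the moment at which its call begins. There is no depth.
- arm.job_done(): hands the job in; it is judged then, once.
Trained networks look in a picture, given as the dict that the camera call returned (one of the last four; its "shot" number tells which), for a name from the list of things; names that differ only in an ending like _2 or _b are one class to them, and where a whole thing is asked for, a point or a joint stands for the part that bears it (a point fixed in the world has none). Each returns a list of dicts, best first, with "conf" (0 to 1); they miss things now and then, are a little off and sometimes report something else, mostly with a low value. They report only what shows in the picture. A call takes as long as a camera call.
- arm.recognise(query, picture): "at" ([x, y, z] in m, in the coordinates of the camera as it stood for that picture, good to about 4 mm: the middle of the surface that is visible of it).
The state is a dict: "t": time; "q": joint angles; "qd": joint speeds; "joint_efforts": joint torques, N m; "eef_pos": TCP position; "ee_rot": TCP orientation; "force": force on the tool from outside, world axes, zero at the start; "moment": the same for the moment, N m; "width": finger opening in m; "gripper_force": force on a finger pad.
Only numpy, scipy, OpenCV 4.12 (cv2) and the standard library are available. Lean on these libraries where they do the work, as an engineer would, in place of code of your own. Each camera call takes 0.05 s, during which the arm holds its last target. There are 200 camera calls.

## Working session

There is one attempt and no reset: what is moved stays moved. The work goes in short steps, Python scripts to look and compute and a tool call to move; the robot and the scene stay as the last step left them, time stands still between calls to the robot, and variables do not carry over. Pictures are saved under pics/ and viewed, at most 10 in all, crops included, and the job is handed in when it is done.

Besides the shell and the picture viewer there is one more tool, called after "Call:" in YAML: its name, and indented under it one key for each argument. servo_tool: Moves the arm, as the interface text tells. Its arguments: {"type":"object","properties":{"deltas":{"type":"array","items":{"type":"array","items":{"type":"number"}}},"squeeze":{"type":"number"}},"required":["deltas"]}

```bash
mkdir -p pics; cat > h.py <<'E'
import numpy as np, cv2
from scipy.spatial.transform import Rotation as R
from station import arm
def Rc(f):
    o=np.array(f["orientation"],float)
    return o if o.shape==(3,3) else R.from_euler('xyz',o).as_matrix() if o.size==3 else R.from_quat(o).as_matrix()
def w(f,p): return Rc(f)@np.array(p)+np.array(f["position"])
def px(f,P):
    c=Rc(f).T@(np.array(P)-np.array(f["position"])); u=np.array(f["K"])@c; return u[:2]/u[2]
def onz(f,uv,z):
    d=Rc(f)@np.linalg.solve(np.array(f["K"]),[uv[0],uv[1],1]); p=np.array(f["position"]); return p+d*(z-p[2])/d[2]
def save(f,n): cv2.imwrite('pics/'+n,f["color"][:,:,::-1])
E
python3 - <<'E'
from h import *
for c in ["side","top"]:
    f=arm.grab_frame(c); save(f,c+"0.png"); print(c,f["position"],f["orientation"],np.array(f["K"]).tolist())
    for n in ["pin","pin_shoulder","pin_block","fork_hole","jig_corner","jig","bench_square","square_heel","fixed_fence","swing_bar"]:
        for r in arm.recognise(n,f)[:2]: print(n,w(f,r["at"]).round(4),px(f,w(f,r["at"])).round(),round(r["conf"],2))
print(arm.get_state())
E
```

```text
side [0.50062733 0.9641447  0.77176337] [-2.18554987 -0.01947708 -3.09395211] [[472.95130687855806, 0.0, 274.30492590258245], [0.0, 472.95130687855806, 210.47244004248594], [0.0, 0.0, 1.0]]
pin [ 0.3525 -0.3263  0.0136] [336. 173.] 0.34
pin [ 0.4604 -0.3937  0.05  ] [302. 152.] 0.3
pin_shoulder [0.47   0.0843 0.01  ] [298. 258.] 0.6
pin_shoulder [ 0.5537 -0.1543  0.0487] [269. 191.] 0.52
pin_block [ 0.5559 -0.1393  0.027 ] [268. 200.] 0.76
fork_hole [0.4656 0.082  0.0125] [300. 257.] 0.88
jig_corner [0.4668 0.0846 0.0061] [299. 260.] 0.89
jig [0.4683 0.084  0.0089] [299. 259.] 0.72
jig [ 0.4185 -0.1824  0.0117] [316. 198.] 0.62
bench_square [ 0.4216 -0.1834  0.0108] [315. 198.] 0.78
square_heel [ 0.421  -0.1844  0.0149] [315. 197.] 0.88
fixed_fence [0.5209 0.1057 0.0366] [277. 255.] 0.63
fixed_fence [ 0.7105 -0.1153  0.002 ] [213. 210.] 0.38
swing_bar [0.4513 0.0934 0.032 ] [306. 254.] 0.56
swing_bar [ 0.4596 -0.3924  0.0525] [303. 151.] 0.51
top [ 3.06832882e-01 -3.44744525e-04  1.39427394e+00] [-2.99345269 -0.02748332 -1.56309006] [[525.6901739139083, 0.0, 283.50578717464805], [0.0
[... 744 characters left out ...]
485 0.0925 0.0336] [234. 240.] 0.73
{'t': 1.1, 'q': array([-9.79882004e-01,  3.58594916e-01,  1.19153614e-02, -8.64308657e-06,
       -1.22407475e+00, -2.88098903e-01]), 'qd': array([ 0.00144113, -0.0003314 , -0.00138549,  0.00103325,  0.00162182,
       -0.00047798]), 'joint_efforts': array([ 9.40167820e-05, -5.82404852e+01,  2.93301129e+01,  7.00241983e+00,
        1.24052577e-02, -8.15291685e-06]), 'eef_pos': array([ 0.20127791, -0.64428512,  0.22656967]), 'ee_rot': array([-3.14155468e+00,  1.97329711e-05, -2.83878017e+00]), 'force': array([ 0.36895253, -0.25615156,  0.17770521]), 'moment': array([-0.00435996, -0.01509785,  0.00690038]), 'gripper_force': 0.0, 'width': 0.08744173588067208}
```

View pics/top0.png

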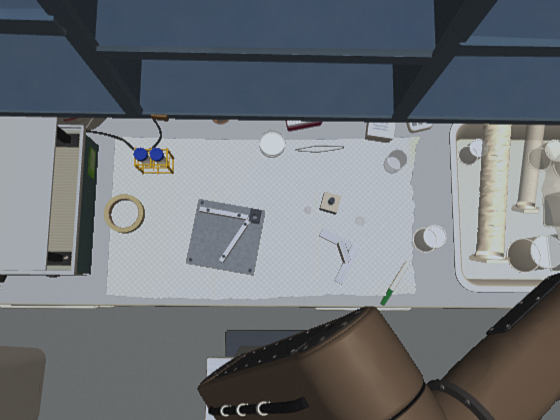

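View pics/side0.png

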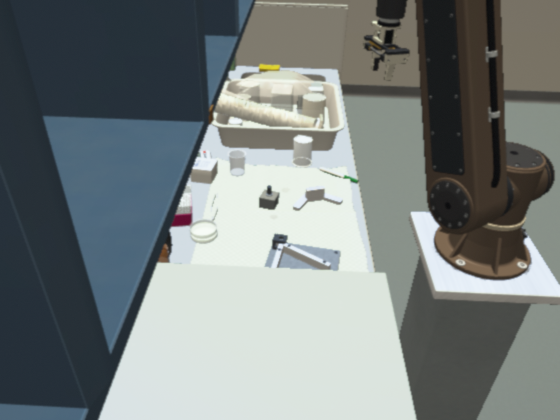

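```bash
python3 - <<'E'
import cv2,numpy as np
a=cv2.imread('pics/top0.png'); s=cv2.imread('pics/side0.png')
A=cv2.resize(a[188:288,178:278],None,fx=4,fy=4,interpolation=cv2.INTER_CUBIC)
B=cv2.resize(a[188:288,308:408],None,fx=4,fy=4,interpolation=cv2.INTER_CUBIC)
C=cv2.resize(s[150:280,180:380],None,fx=4,fy=4,interpolation=cv2.INTER_CUBIC)
cv2.imwrite('pics/c0.png',np.hstack([A,B])); cv2.imwrite('pics/c1.png',C)
E
```

```text
(no output)
```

View pics/c0.png

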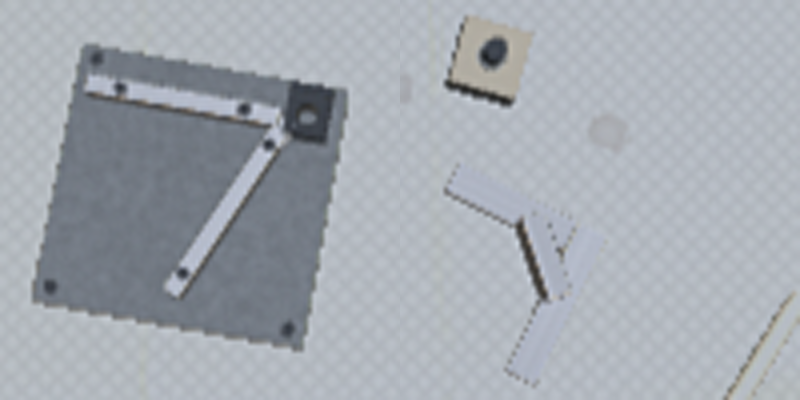

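View pics/c1.png

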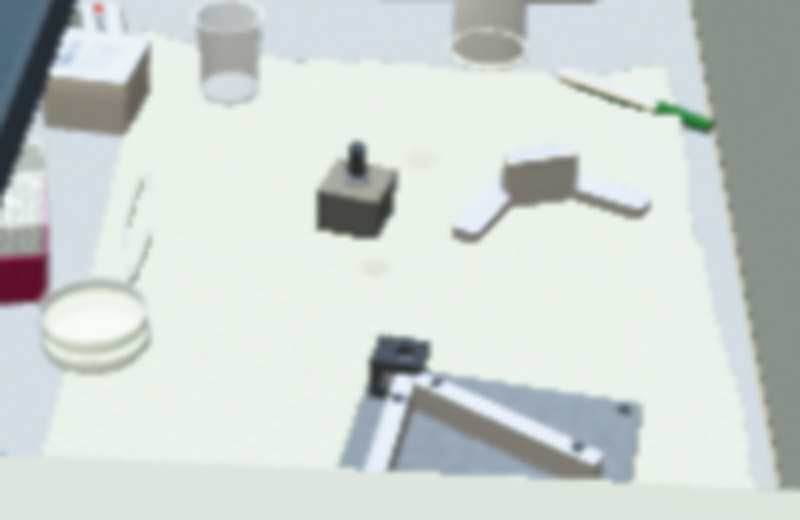

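```bash
cat > fit.py <<'E'
from h import *
from scipy.optimize import least_squares
f={c:arm.grab_frame(c) for c in ("top","side")}
def T(u,v,ox=178,uo=0): return ("top",(u-uo+.5)/4-.5+ox,(v+.5)/4-.5+188)
def S(u,v): return ("side",(u+.5)/4-.5+180,(v+.5)/4-.5+150)
B=lambda u,v:T(u,v,308,400)
def fit(name,pts,x0):
    def r(x):
        M=R.from_euler('z',x[2]).as_matrix()
        return np.concatenate([px(f[o[0]],M@np.array(P)/1000+[x[0],x[1],0])-o[1:] for P,o in pts])
    s=least_squares(r,x0,loss='soft_l1'); print(name,s.x.round(4),np.degrees(s.x[2]).round(2)); print(r(s.x).reshape(-1,2).round(1).tolist())
fit("jig",[((36,142,10),T(83,44)),((36,-40,10),T(348,89)),((-140,-40,10),T(303,351)),((-140,142,10),T(33,301)),((10,-16,41),T(308,117)),((10,-16,41),S(404,349)),((-140,-40,10),S(641,402))],[.5,.1,-.17])
fit("pin",[((0,0,64),B(495,45)),((0,0,64),S(356,146)),((23,23,36),B(467,15)),((23,-23,36),B(533,33)),((-23,-23,36),B(513,97)),((-23,23,36),B(447,82))],[.55,-.15,-.2])
fit("sq",[((34,76,14),B(460,162)),((12,76,14),B(445,190)),((-76,-34,14),B(537,386)),((-76,-12,14),B(506,370)),((34,-34,14),B(604,233)),((34,76,14),S(455,232)),((-76,-34,14),S(650,200))],[.43,-.19,-.4])
E
python3 fit.py
```

```text
jig [ 0.5048  0.0574 -0.1613] -9.24
[[-0.4, -0.7], [0.6, -0.3], [0.2, -0.4], [-0.9, 0.3], [-0.3, -1.1], [1.0, -0.4], [1.8, -1.2]]
pin [ 0.5535 -0.1584 -0.2706] -15.5
[[-0.1, 0.6], [1.0, -0.6], [-0.4, -0.6], [-0.1, -0.3], [0.3, 0.2], [-0.0, -0.8]]
sq [ 0.4224 -0.1924 -0.4466] -25.59
[[-0.8, -0.2], [-0.7, 0.2], [-0.2, -0.3], [-0.0, -0.1], [0.6, 0.2], [-0.5, -2.4], [1.5, -2.3]]
```

Call:
servo_tool:
  deltas:
    - [-1,0,0,0,0,0,5.8]
    - [-1,0,0,0,0,0,5.8]
    - [-1,0,0,0,0,0,5.75]
    - [-1,-22,30.4,0,0,0,0]
    - [-1,-22,30.4,0,0,0,0]
    - [-1,-22,30.4,0,0,0,0]
    - [-1,-22,30.4,0,0,0,0]
    - [-1,-22,30.4,0,0,0,0]
    - [-1,-22,30.4,0,0,0,0]
    - [-1,-22,30.4,0,0,0,0]
    - [-1,-22,30.4,0,0,0,0]
    - [-1,-22,30.4,0,0,0,0]
    - [-1,-22,30.4,0,0,0,0]
    - [-1,-22,30.4,0,0,0,0]
    - [-1,-22,30.4,0,0,0,0]
    - [-1,-22,30.4,0,0,0,0]
    - [-1,-22,30.4,0,0,0,0]
    - [-1,-22,30.4,0,0,0,0]
    - [-1,-22,30.4,0,0,0,0]
  squeeze: 30

```text
t: 2.78
eef_pos: [0.5541, -0.1561, 0.227]
ee_rot: [3.142, 0.001, -3.141]
force: [1.4, -0.4, 0.1]
width: 0.0877
gripper_force: 0.0
```

Call:
servo_tool:
  deltas:
    - [-1,0,0,0,0,0,0]
    - [-1,0,0,0,0,0,0]
    - [-1,0,0,0,0,0,0]

```text
t: 3.03
eef_pos: [0.5531, -0.1577, 0.2264]
ee_rot: [-3.142, -0.0, -3.141]
force: [-0.2, -0.9, 0.0]
width: 0.0878
gripper_force: 0.0
```

Call:
servo_tool:
  deltas:
    - [-1,0,0,30,0,0,0]
    - [-1,0,0,36,0,0,0]
    - [-1,0,0,36,0,0,0]
    - [-1,0,0,36,0,0,0]
    - [-1,0,0,26,0,0,0]
    - [-1,0,0,16,0,0,0]
    - [-1,0,0,0,0,0,0]
    - [0.5,0,0,0,0,0,0]
    - [1,0,0,0,0,0,0]
    - [1,0,0,0,0,0,0]
    - [1,0,0,0,0,0,0]
    - [1,0,0,0,0,0,0]
    - [1,0,0,0,0,0,0]
    - [1,0,0,0,0,0,0]
    - [1,0,0,0,0,0,0]
  squeeze: 8

```text
t: 4.28
eef_pos: [0.5534, -0.1578, 0.0468]
ee_rot: [3.142, 0.0, -3.141]
force: [0.3, -0.6, -0.2]
width: 0.0399
gripper_force: 0.0
```

Call:
servo_tool:
  deltas:
    - [1,0,0,0,0,0,0]
    - [1,0,0,0,0,0,0]
    - [1,0,0,0,0,0,0]
    - [1,0,0,0,0,0,0]
    - [1,0,0,0,0,0,0]
    - [1,0,0,0,0,0,0]

```text
t: 4.78
eef_pos: [0.5533, -0.1579, 0.0465]
ee_rot: [-3.142, -0.0, -3.142]
force: [0.7, 0.6, 0.1]
width: 0.0159
gripper_force: 8.0
```

Call:
servo_tool:
  deltas:
    - [1,0,0,0,0,0,0]
    - [1,0,0,0,0,0,0]
    - [1,0,0,-10,0,0,0]
    - [1,0,0,-25,0,0,0]
    - [1,0,0,-25,0,0,0]
    - [1,0,0,-20,0,0,0]
    - [1,4,18,0,0,0,0]
    - [1,6,30,0,0,0,0]
    - [1,6,30,0,0,0,0]
    - [1,6,30,0,0,0,0]
    - [1,6,30,0,0,0,0]
    - [1,6,30,0,0,0,0]
    - [1,4,18,0,0,0,0]
    - [1,3,12,0,0,0,0]
    - [1,0,0,0,0,0,0]
    - [1,0,0,0,0,0,0]
    - [1,0,0,0,0,0,0]
  squeeze: 40

```text
t: 6.2
eef_pos: [0.5124, 0.0399, 0.127]
ee_rot: [3.141, 0.0, -3.141]
force: [0.2, 0.1, -0.8]
width: 0.0149
gripper_force: 40.0
```

```bash
python3 - <<'E'
from h import *
f=arm.grab_frame("side");t=arm.grab_frame("top")
s=arm.get_state();print(s["eef_pos"],s["ee_rot"],s["force"],s["width"])
A=cv2.resize(f["color"][180:270,230:330,::-1],None,fx=6,fy=6,interpolation=cv2.INTER_CUBIC)
cv2.imwrite('pics/s1.png',A)
p=s["eef_pos"]; print(px(f,p-[0,0,.0405]), px(f,[.5121,.0400,.041]))
for n in ["pin","pin_shoulder","fork_hole"]:
    for r in arm.recognise(n,f)[:2]: print(n,w(f,r["at"]).round(4),round(r["conf"],2))
E
```

```text
[0.5123719  0.03944528 0.12672557] [-3.14158358e+00  4.25572203e-05  3.14066850e+00] [ 0.39356235 -0.9131226  -1.72876765] 0.014684532744684044
[282.09281132 221.73017402] [281.66761109 236.4698293 ]
pin [0.52   0.105  0.0369] 0.72
fork_hole [0.4639 0.0843 0.008 ] 0.68
fork_hole [ 0.4503 -0.3915  0.0477] 0.43
```

View pics/s1.png

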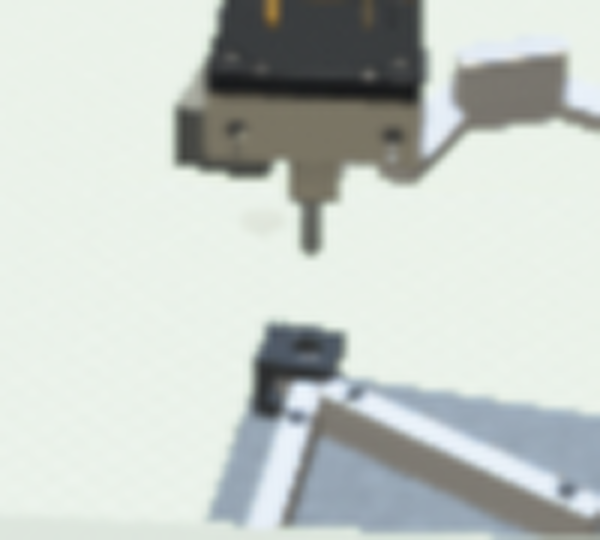

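Call:
servo_tool:
  deltas:
    - [1,0,0,15,0,0,0]
    - [1,0,0,15,0,0,0]
    - [1,0,0,10,0,0,0]
    - [1,0,0,0,0,0,0]
    - [1,0,0,0,0,0,0]

```text
t: 6.87
eef_pos: [0.5121, 0.0397, 0.0862]
ee_rot: [-3.141, -0.001, 3.141]
force: [-1.0, -0.3, -0.5]
width: 0.0148
gripper_force: 40.0
```

```bash
python3 - <<'E'
from h import *
f=np.mean([arm.grab_frame("side")["color"] for _ in range(3)],0).astype(np.uint8)
s=arm.get_state();print(s["eef_pos"],s["force"])
A=cv2.resize(f[215:250,260:300,::-1],None,fx=15,fy=15,interpolation=cv2.INTER_CUBIC)
cv2.imwrite('pics/s2.png',A)
E
```

```text
[0.5128414  0.04024156 0.08725467] [ 0.11383945  0.11502911 -0.91773931]
```

View pics/s2.png

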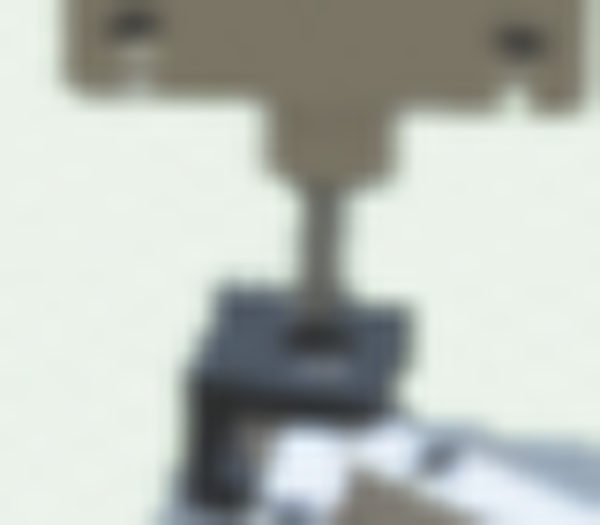

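Call:
servo_tool:
  deltas:
    - [1,0,0,3,0,0,0]
    - [1,0,0,2,0,0,0]
    - [1,0,0,2,0,0,0]
    - [1,0,0,0,0,0,0]

```text
t: 7.35
eef_pos: [0.512, 0.0401, 0.0792]
ee_rot: [-3.141, -0.0, 3.141]
force: [0.8, 0.5, 0.0]
width: 0.0145
gripper_force: 40.0
```

Call:
servo_tool:
  deltas:
    - [1,0,0,2,0,0,0]
    - [1,0,0,2,0,0,0]
    - [1,0,0,0,0,0,0]

```text
t: 7.6
eef_pos: [0.512, 0.04, 0.0751]
ee_rot: [-3.141, -0.001, 3.141]
force: [-0.1, 0.2, -0.5]
width: 0.0146
gripper_force: 40.0
```

Call:
servo_tool:
  deltas:
    - [1,0,0,3,0,0,0]
    - [1,0,0,3,0,0,0]
    - [1,0,0,3,0,0,0]
    - [1,0,0,3,0,0,0]
    - [1,0,0,0,0,0,0]

```text
t: 8.02
eef_pos: [0.5119, 0.04, 0.0628]
ee_rot: [-3.141, -0.001, 3.141]
force: [0.7, 0.1, -0.6]
width: 0.0144
gripper_force: 40.0
```

Call:
servo_tool:
  deltas:
    - [1,0,0,3,0,0,0]
    - [1,0,0,3,0,0,0]
    - [1,0,0,3,0,0,0]
    - [1,0,0,2,0,0,0]
    - [1,0,0,2,0,0,0]
    - [1,0,0,0,0,0,0]

```text
t: 8.52
eef_pos: [0.5123, 0.0401, 0.0514]
ee_rot: [-3.141, 0.0, -3.141]
force: [-4.1, 0.9, 10.7]
width: 0.0148
gripper_force: 40.0
```

Call:
servo_tool:
  deltas:
    - [1,0,0,1.5,0,0,0]
    - [1,0,0,0,0,0,0]
    - [1,0,0,0,0,0,0]
    - [-0.3,0,0,-2,0,0,0]
    - [-0.3,0,0,0,0,0,0]
    - [-0.3,0,0,0,0,0,0]
    - [-0.3,0,0,0,0,0,0]
    - [-0.3,0,0,0,0,0,0]

```text
t: 9.18
eef_pos: [0.5122, 0.04, 0.0507]
ee_rot: [-3.141, -0.0, 3.142]
force: [-0.1, 0.5, 0.2]
width: 0.043
gripper_force: 0.0
```

Call:
servo_tool:
  deltas:
    - [-0.3,0,0,-10,0,0,0]
    - [-0.3,0,0,-20,0,0,0]
    - [-0.3,0,0,-30,0,0,0]
    - [-0.6,10,0,-25,0,0,0]
    - [-1,20,-30,0,0,0,0]
    - [-1,20,-35,0,0,0,0]
    - [-1,15,-35,0,0,0,0]
    - [-1,15,-35,0,0,0,-5]
    - [-1,10,-35,0,0,0,-5]
    - [-1,0,-30,0,0,0,-5]
    - [-1,0,0,0,0,0,-4.4]

```text
t: 10.1
eef_pos: [0.4305, -0.1638, 0.1369]
ee_rot: [-3.141, 0.001, -2.801]
force: [0.9, -0.1, 0.4]
width: 0.0878
gripper_force: 0.0
```

```bash
python3 - <<'E'
from h import *
f=arm.grab_frame("side")
s=arm.get_state();print(s["eef_pos"],s["ee_rot"],s["force"],s["width"])
A=cv2.resize(f["color"][170:270,230:350,::-1],None,fx=6,fy=6,interpolation=cv2.INTER_CUBIC)
cv2.imwrite('pics/s3.png',A)
j=np.array([.5048,.0574]);M=R.from_euler('z',-.1613).as_matrix()
print("pin top pred",(px(f,[.5121,.04,.069])-[230,170])*6,"fork top",(px(f,[.5121,.04,.041])-[230,170])*6)
E
```

```text
[ 0.43044061 -0.16245259  0.13673885] [-3.14107311e+00  4.74021864e-04 -2.79741864e+00] [ 0.28881589  1.26873296 -0.45352515] 0.08807665006991652
pin top pred [311.95433001 345.05195304] fork top [310.00566657 398.81897577]
```

View pics/s3.png

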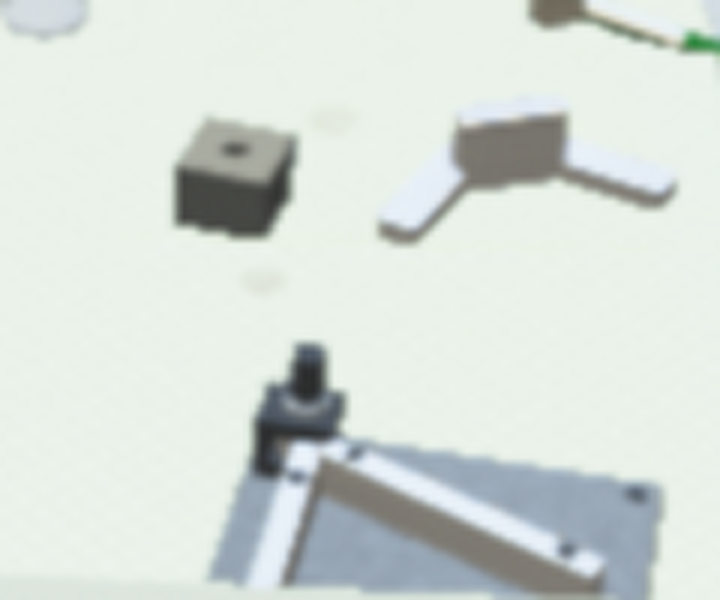

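Call:
servo_tool:
  deltas:
    - [-1,17.4,-25,0,0,0,0.2]
    - [-1,0,0,20,0,0,0]
    - [-1,0,0,35,0,0,0]
    - [-1,0,0,30,0,0,0]
    - [-1,0,0,20,0,0,0]
    - [-1,0,0,12,0,0,0]
    - [-1,0,0,0,0,0,0]
    - [-1,0,0,0,0,0,0]

```text
t: 10.82
eef_pos: [0.4223, -0.1892, 0.0191]
ee_rot: [3.141, -0.001, -2.807]
force: [0.2, 0.5, 0.1]
width: 0.0873
gripper_force: 0.0
```

Call:
servo_tool:
  deltas:
    - [-0.5,1,-3,0,0,0,0]
    - [0,0,0,0,0,0,0]
    - [1,0,0,0,0,0,0]
    - [1,0,0,0,0,0,0]
    - [1,0,0,0,0,0,0]
    - [1,0,0,0,0,0,0]
    - [1,0,0,0,0,0,0]
    - [1,0,0,0,0,0,0]
    - [1,0,0,0,0,0,0]
    - [1,0,0,0,0,0,0]
    - [1,0,0,0,0,0,0]
    - [1,0,0,0,0,0,0]
    - [1,0,0,0,0,0,0]
    - [1,0,0,0,0,0,0]
    - [1,0,0,0,0,0,0]
  squeeze: 12

```text
t: 12.07
eef_pos: [0.4224, -0.1927, 0.019]
ee_rot: [3.142, -0.0, -2.806]
force: [0.6, -0.3, -0.1]
width: 0.0162
gripper_force: 12.0
```

Call:
servo_tool:
  deltas:
    - [1,0,0,0,0,0,0]
    - [1,0,0,0,0,0,0]
    - [1,0,0,0,0,0,0]
    - [1,0,0,0,0,0,0]
  squeeze: 45

```text
t: 12.4
eef_pos: [0.4224, -0.1927, 0.019]
ee_rot: [3.142, -0.0, -2.807]
force: [-1.1, -0.3, -1.7]
width: 0.0159
gripper_force: 45.0
```

Call:
servo_tool:
  deltas:
    - [1,0,0,-10,0,0,0]
    - [1,0,0,-20,0,0,0]
    - [1,0,0,-30,0,0,0]
    - [1,0,0,-25,0,0,0]
    - [1,0,0,-10,0,0,-5.6]
    - [1,0,0,0,0,0,-5.6]
    - [1,0,0,0,0,0,-5.4]
    - [1,-21.3,21.1,0,0,0,0]
    - [1,-21.3,21.1,0,0,0,0]
    - [1,-21.3,21.1,0,0,0,0]
    - [1,-21.3,21.1,0,0,0,0]
    - [1,-21.3,21.1,0,0,0,0]
    - [1,-21.3,21.1,0,0,0,0]
    - [1,-21.3,21.1,0,0,0,0]
    - [1,-21.3,21.1,0,0,0,0]
    - [1,-21.3,21.1,0,0,0,0]
    - [1,-21.3,21.1,0,0,0,0]
    - [1,-21.3,21.1,0,0,0,0]
    - [1,-21.3,21.1,0,0,0,0]
    - [1,0,0,0,0,0,0]
  squeeze: 60

```text
t: 14.07
eef_pos: [0.4832, 0.1666, 0.114]
ee_rot: [-3.141, 0.002, -2.514]
force: [0.2, 0.3, -1.8]
width: 0.0154
gripper_force: 59.9
```

Call:
servo_tool:
  deltas:
    - [1,0,0,0,0,0,0]
    - [1,0,0,0,0,0,0]

```text
t: 14.23
eef_pos: [0.481, 0.1619, 0.1135]
ee_rot: [3.141, -0.002, -2.516]
force: [-0.9, -0.1, -1.7]
width: 0.0156
gripper_force: 59.9
```

```bash
python3 - <<'E'
from h import *
f=arm.grab_frame("top")
s=arm.get_state();print(s["eef_pos"],s["ee_rot"],s["force"],s["width"])
cv2.imwrite('pics/t4.png',cv2.resize(f["color"][178:298,160:280,::-1],None,fx=5,fy=5,interpolation=cv2.INTER_CUBIC))
e=np.append(s["eef_pos"][:2],s["eef_pos"][2]-.019)
M=R.from_euler('z',-9.24,degrees=True).as_matrix()
for P in [(34,76,14),(12,76,14),(34,-34,14),(-76,-34,14),(-76,-12,14)]: print(P,((px(f,e+M@np.array(P)/1000)-[160,178]+.5)*5-.5).round(0))
E
```

```text
[0.48099807 0.16144258 0.11361217] [ 3.14143195e+00 -1.37001857e-03 -2.51714537e+00] [ 0.07870475  0.59255491 -2.51614335] 0.015600698496965236
(34, 76, 14) [ 83. 137.]
(12, 76, 14) [ 74. 180.]
(34, -34, 14) [303. 175.]
(-76, -34, 14) [261. 394.]
(-76, -12, 14) [216. 386.]
```

View pics/t4.png

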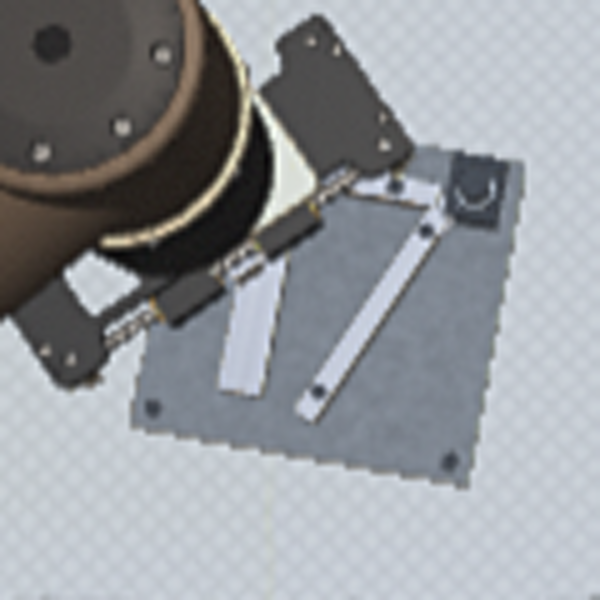

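Call:
servo_tool:
  deltas:
    - [1,0,0,15,0,0,0]
    - [1,0,0,25,0,0,0]
    - [1,0,0,20,0,0,0]
    - [1,0,0,12,0,0,0]
    - [1,0,0,6,0,0,0]
    - [1,0,0,2,0,0,0]
    - [1,0,0,2,0,0,0]
    - [1,0,0,2,0,0,0]
    - [1,0,0,0,0,0,0]

```text
t: 15.03
eef_pos: [0.4821, 0.1623, 0.0305]
ee_rot: [3.142, 0.001, -2.517]
force: [0.5, -0.7, -1.7]
width: 0.0159
gripper_force: 59.9
```

Call:
servo_tool:
  deltas:
    - [1,4.24,-4.24,1,0,0,0]
    - [1,4.24,-4.24,0,0,0,0]
    - [1,4.24,-4.24,0,0,0,0]
    - [1,4.24,-4.24,0,0,0,0]
    - [1,4.24,-4.24,0,0,0,0]
    - [1,4.24,-4.24,0,0,0,0]
    - [1,0,0,0,0,0,0]

```text
t: 15.62
eef_pos: [0.4762, 0.1263, 0.0295]
ee_rot: [3.141, 0.002, -2.518]
force: [0.9, 5.3, -1.8]
width: 0.0155
gripper_force: 60.0
```

Call:
servo_tool:
  deltas:
    - [1,2.83,-2.83,0,0,0,0]
    - [1,2.83,-2.83,0,0,0,0]
    - [1,2.83,-2.83,0,0,0,0]
    - [1,2.83,-2.83,0,0,0,0]
    - [1,2.83,-2.83,0,0,0,0]
    - [1,2.83,-2.83,0,0,0,0]
    - [1,0,0,0,0,0,0]

```text
t: 16.2
eef_pos: [0.4719, 0.103, 0.0292]
ee_rot: [3.141, 0.001, -2.518]
force: [-1.9, 7.4, -3.0]
width: 0.0154
gripper_force: 60.1
```

Call:
servo_tool:
  deltas:
    - [1,1.41,-1.41,0,0,0,0]
    - [1,1.41,-1.41,0,0,0,0]
    - [1,-1.41,-1.41,0,0,0,0]
    - [1,-1.41,-1.41,0,0,0,0]
    - [1,0,0,0,0,0,0]

```text
t: 16.62
eef_pos: [0.4754, 0.099, 0.0292]
ee_rot: [3.141, 0.001, -2.518]
force: [-3.2, 7.6, -1.8]
width: 0.0159
gripper_force: 60.1
```

Call:
servo_tool:
  deltas:
    - [1,-1.06,-1.06,0,0,0,0]
    - [1,0,0,0,0,0,0]

```text
t: 16.78
eef_pos: [0.4764, 0.0986, 0.0291]
ee_rot: [3.141, 0.0, -2.518]
force: [-5.2, 7.9, -0.4]
width: 0.0157
gripper_force: 60.1
```

Call:
servo_tool:
  deltas:
    - [1,1.06,-1.06,0,0,0,0]
    - [1,0,0,0,0,0,0]

```text
t: 16.95
eef_pos: [0.4765, 0.0977, 0.0292]
ee_rot: [3.14, 0.002, -2.518]
force: [-4.5, 10.7, -0.7]
width: 0.0156
gripper_force: 60.1
```

Call:
servo_tool:
  deltas:
    - [1,0.7,-0.7,0,0,0,0]
    - [1,0,0,0,0,0,0]
    - [1,0,0,0,0,0,0]

```text
t: 17.2
eef_pos: [0.4765, 0.0976, 0.0293]
ee_rot: [3.14, 0.003, -2.518]
force: [-7.5, 15.7, -0.8]
width: 0.0154
gripper_force: 60.1
```

Call:
servo_tool:
  deltas:
    - [1,-0.7,-0.7,0,0,0,0]
    - [1,0,0,0,0,0,0]
    - [1,0,0,0,0,0,0]

```text
t: 17.45
eef_pos: [0.4769, 0.0974, 0.0293]
ee_rot: [3.139, 0.002, -2.518]
force: [-11.3, 16.7, 2.0]
width: 0.0155
gripper_force: 60.0
```

```bash
python3 - <<'E'
from h import *
f=arm.grab_frame("top");g=arm.grab_frame("side")
F=[];P=[]
for _ in range(4):
    arm.grab_frame("top"); s=arm.get_state();F.append(s["force"]);P.append(s["eef_pos"])
M=R.from_euler('z',-9.24,degrees=True).as_matrix()
print(s["t"],np.mean(P,0),s["ee_rot"],"F jig",(M.T@np.mean(F,0)).round(1),s["moment"])
A=cv2.resize(f["color"][188:288,178:278,::-1],None,fx=4,fy=4,interpolation=cv2.INTER_CUBIC)
B=cv2.resize(g["color"][200:300,240:340,::-1],None,fx=4,fy=4,interpolation=cv2.INTER_CUBIC)
cv2.imwrite('pics/t5.png',np.hstack([A,B]))
E
```

```text
17.75 [0.47684588 0.09736602 0.0292643 ] [ 3.13939313e+00  1.49440020e-03 -2.51757221e+00] F jig [-12.4  14.8   2. ] [ 6.37131301  3.75870765 -0.36341979]
```

View pics/t5.png

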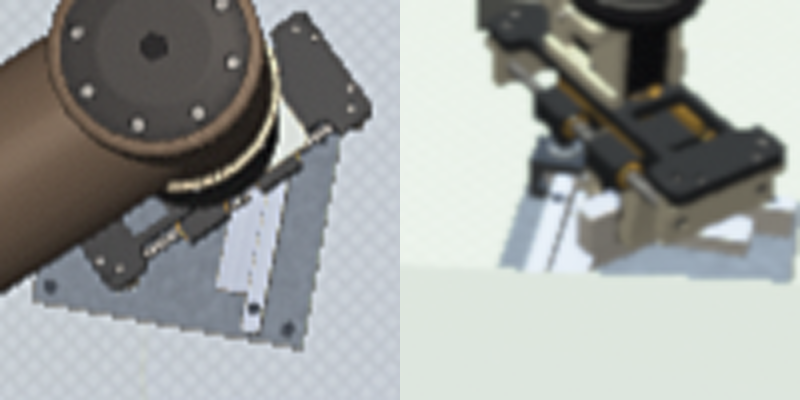

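```bash
python3 - <<'E'
from h import *
fs=[arm.grab_frame("top") for _ in range(3)]; f=fs[0]
im=np.mean([x["color"].astype(float).mean(2) for x in fs],0)
def edge(p,q,z,name,n=30,h=3.0,sign=1):
    p=np.array([(v+.5)/4-.5 for v in p])+[178,188]; q=np.array([(v+.5)/4-.5 for v in q])+[178,188]
    d=(q-p)/np.linalg.norm(q-p); nn=np.array([-d[1],d[0]]); o=np.arange(-h,h+.01,.1); W=[]
    for t in np.linspace(.06,.94,n):
        c=p+t*(q-p); s=c+o[:,None]*nn
        v=cv2.remap(im.astype(np.float32),s[:,0].astype(np.float32)[None],s[:,1].astype(np.float32)[None],cv2.INTER_LINEAR)[0]
        g=np.gradient(cv2.GaussianBlur(v[None],(0,0),4)[0])*sign; k=np.clip(g,0,None)**2
        W.append(onz(f,c+nn*(k*o).sum()/k.sum(),z)[:2])
    W=np.array(W); m=np.median(W,0)
    vx,vy,x,y=cv2.fitLine(W.astype(np.float32),cv2.DIST_HUBER,0,1e-4,1e-5).ravel()
    a=np.degrees(np.arctan2(vy,vx)); print(name,"dir",round((a+45)%90-45,2),"at",x.round(4),y.round(4),"rms",np.std((W-[x,y])@[-vy,vx]).round(5)); return np.array([x,y]),np.array([vx,vy])
# nn points left in image when going down: p upper, q lower -> nn=(-1,0)
edge((341,130),(303,348),.01,"plate R",sign=-1)
edge((38,302),(300,350),.01,"plate bottom",sign=1) 
edge((37,295),(45,250),.01,"plate L",sign=1)
a,_=edge((284,210),(261,330),.0355,"bar R",sign=1)
b,_=edge((231,225),(217,288),.024,"leg inner",sign=-1)
M=R.from_euler('z',-9.24,degrees=True).as_matrix()[:2,:2]
for n,x in(("bar outer",a),("leg inner",b)): print(n,"jig",(M.T@(x-[.5048,.0574])).round(4))
E
```

```text
plate R dir -9.52 at 0.4398 0.0277 rms 0.00062
plate bottom dir -9.37 at 0.3759 0.1408 rms 0.00075
plate L dir 0.0 at 0.0 0.0 rms nan
bar R dir -10.03 at 0.4041 0.0636 rms 0.00054
leg inner dir -9.67 at 0.4161 0.0952 rms 0.00041
bar outer jig [-0.1004 -0.0101]
leg inner jig [-0.0936  0.0231]<stdin>:11: RuntimeWarning: invalid value encountered in divide
```

Call:
servo_tool:
  deltas:
    - [1,0.9,0.9,0,0,0,0]
    - [1,0,0,0,0,0,0]
    - [1,0.7,-0.7,0,0,0,0]
    - [1,0,0,0,0,0,0]
    - [1,0,0,0,0,0,0]

```text
t: 18.32
eef_pos: [0.4768, 0.0973, 0.0295]
ee_rot: [3.14, 0.004, -2.517]
force: [-6.7, 16.8, -1.6]
width: 0.0157
gripper_force: 60.0
```

Call:
servo_tool:
  deltas:
    - [1,-0.8,-0.8,0,0,0,0]
    - [1,0,0,0,0,0,0]
    - [1,0,0,0,0,0,0]
    - [1,0,0,0,0,0,0]

```text
t: 18.65
eef_pos: [0.4771, 0.097, 0.0294]
ee_rot: [3.139, 0.003, -2.517]
force: [-9.0, 19.1, 0.5]
width: 0.0157
gripper_force: 60.0
```

```bash
python3 - <<'E'
from h import *
s=arm.get_state();print(s["t"],s["eef_pos"],s["force"],s["width"],s["gripper_force"]); print(arm.job_done())
E
```

```text
18.65 [0.47711841 0.09701031 0.0293732 ] [-8.98563388 19.05145524  0.542366  ] 0.015676707487176665 59.97822403907776
the job is handed in; nothing more can be done
None
```

I seated the pin in the fork and released it. The square is gripped and pressed on both fences. From the top camera, before a final nudge, it was within about 0.3° of true and its corner about 1 mm off, with the swing fence about 1° short of square. I handed the job in at 18.65 s; no verdict came back.

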